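Open the combination lock of the shed strongbox

TASK

Unlock the grey strongbox: turn its dial right (clockwise) to 2, left to 6, then slowly right again until the catch drops and the dial stops of itself, and draw the bolt fully back. Feel your way: never force the dial against its stop or the bolt against the catch. Leave the other things standing where they are.

Things in the scene. Friction and masses are not known exactly. Their poses are not given: they have to be found in the camera images.
- strongbox: grey steel strongbox fixed to the shelf, 240 mm front to back, 340 mm wide, its flat lid 130 mm above the shelf. Origin under its centre; +x from its front (handle and bolt keep) to its rear (hinges), +y to its left, z up
- dial_ring: flat steel ring under the lock dial, 100 mm across, fixed on the lid left of centre. Origin on the lid surface (130 mm above the shelf) on the dial's axis, axes parallel to the box's. Under the lid the dial drags two wheels along with much lost motion. The load between dial and lock works must stay below 20 N: a twist of about 0.45 N m on the knob
- dial_index (a point): black index mark on the ring, 44 mm from the dial's axis on its +x (rear) side. Each of the two reversals (at 2 and at 6) must be within a quarter of a division (0.12 rad) of its number; going past a number and back spoils it. To begin again turn left to 9 (4.71 rad) or more, then right to 2, left to 6 and so on
- dial (a joint): angle of the dial in rad, without end stops: 0 with its zero line at the index, grows turning left (anticlockwise from above), shrinks turning right. Twelve divisions of 0.5236 rad; number n is at the index at n x 0.5236 (2 at 1.047, 6 at 3.142). Starts from 2.8 to 3.6: go right from there straight to 2. Normal drag 0.03 to 0.12 N m
- zero_line (a point): outer end of the broad white zero line on the dial disc, 39 mm from the axis, turning with the dial; eleven narrow short lines follow clockwise as 1 to 11 (3, 6 and 9 longer). On the last turn right the catch drops somewhere from 5.5 down to 3 (2.9 to 1.57 rad, not known closer) and holds the dial: it stops firmly, the load rising from nothing to 20 N over about 0.08 rad
- dial_knob (a point): grip point of the dial: on its axis, 33 mm above the lid (163 mm above the shelf), turning with the dial; its +x points to the zero line. The knob is a round fluted black cylinder 48 mm across, from 9 to 50 mm above the lid, on a black disc 80 mm across whose top is 9 mm above the lid
- bolt_guide: base plate and two staples of the sliding bolt, fixed on the lid right of centre; staples 28 mm wide and 26 mm high, 95 mm in front of and 52 mm behind its origin. Origin on the lid surface on the bolt's line, level with the box's centre; axes parallel to the box's. While locked, the bolt has 1.5 mm of play and then bears on the catch, which must not be loaded with more than 25 N
- bolt (a joint): travel of the bolt in m: 0 shot forward into the keep at the box front, 0.04 drawn fully back towards the rear (+x of the box). Sliding drag 2.5 N, and it stays where it is left
- bolt_knob (a point): grip point on the upright round knob of the bolt, on its axis 45 mm above the lid, moving with the bolt. The knob is a steel pin 16 mm across whose top is 62 mm above the lid; the bolt rod below it is 14 mm thick with its top 20 mm above the lid
- mug: white ceramic mug, 82 mm across and 95 mm high, on the shelf; a bystander; origin under its centre
- jar: glass jar with a closed steel lid, 76 mm across and 120 mm high, on the shelf; a bystander; origin under its centre
- big_pot: empty terracotta pot, 116 mm across and 105 mm high, on the shelf; a bystander; origin under its centre
- trowel: orange plastic trowel, 300 mm long, lying on the shelf; a bystander; origin on its underside where handle and blade meet
- weed_fork: three-pronged hand fork with a wooden handle, 240 mm long, lying on the shelf; a bystander; origin on its underside 20 mm behind the prongs
- seed_pot: small terracotta pot, 62 mm across and 56 mm high, standing on the box lid near its rear right corner; a bystander; origin under its centre
- hose_tap: brass hose tap connector, 34 mm across and 44 mm high, standing on the box lid near its rear left corner; a bystander; origin under its centre

How it is judged:
By the outcome, as a careful person would: the job done as asked, in the order asked, and still so for the second after the job is handed in, with the robot touching nothing.
It also fails if it takes over 72 s, if anything falls off the work surface, if the arm or the gripper's body presses on something with over 40 N, if the wrist force passes 120 N, or if a joint passes its speed limit or range.

ROBOT

A 7-joint arm with a two-finger parallel gripper is mounted at the origin on the work surface. World frame = base frame: x ahead of the robot, y to its left, z up, the work surface at z = 0. Lengths are in m, angles in rad, forces in N, time in s.
With the tool pointing down it reaches from about 0.4 to 0.85 m from the base axis. Payload 10.4 kg.
Tool frame: the origin (TCP) lies between the finger pads; the fingertips stand 11 mm ahead of it and the grasp point (between the pads) lies 8 mm behind it; x points along the fingers, y is the direction in which the jaws open and shut, and the axes are right-handed (so a half turn about x gives the same grasp; the last joint's range is limited). The gripper opens to 87 mm and grips with 3 to 60 N. Pads are 19 mm wide; open, the fingers measure 117 mm over their backs; the gripper's body (75 mm by 190 mm) begins 51 mm behind the grasp point.
Start: joints at [-1.352, 0.332, -0.065, 1.46, 0.022, 1.35, -0.088], TCP at [0.15, 0.607, 0.234] pointing down, gripper open.
Joint ranges: [-2.6, 2.6], [-0.5, 2.12], [-1.47, 1.34], [0.16, 2.42], [-1.27, 4.41], [0.06, 2.06], [-2.6, 2.6]. Speed limits (rad/s): [2.22, 2.22, 2.79, 2.79, 3.14, 3.14, 3.14].

INTERFACE

Orientations are given as a unit quaternion [x, y, z, w].
In Python, from bench import r, cams, ticket gives the robot as it stands. The module is installed in compiled form; this text tells all that it offers.
- The arm moves only by the tool drive_tool, never from a script. Its argument "moves" is text: rows parted by semicolons, each of 5 numbers parted by spaces: the shift along the world's x, y, z in m, then the turn about the world's z in degrees, then the closure, from 0 (fully open) to 1 (shut). In form: x y z twist grip; .... A call has 1 to 20 rows; each row shifts and turns the commanded pose from where the row before left it; what a row does not reach is not made up. A row lasts 1/8 s, in which the tool goes at most 62.5 mm and 10.7 degrees, less where a joint would pass 70% of its speed; a pose out of reach is approached as far as the arm can. A call is refused whole if a number of a shift passes 0.0625 or a number of a turn 10.7, either way. A call with a gripper value outside its range is refused whole. The fingers move at their own pace and stop on an object; "newtons" is the grip in N (left out, the last holds). Time passes only in rows, so rows that do not move let the fingers close. It gives the time, the measured TCP pose, the force and the opening at its end, in the units of the state.
- r.read_state(): the state, without advancing time (a new reading comes with each control period).
- cams.camera(name): name is "scene" or "top" or "wrist"; returns a dict with "color" (384x512x3 uint8, red, green, blue), "fx", "fy", "cx", "cy" (pixels), "extrinsics" (4x4, takes a point from camera to world coordinates). Camera axes: x right, y down, z forward; pixel columns grow to the right and rows downward; lengths in m; the calibration is good to about 2 mm. A picture is of the moment at which its call begins. There is no depth.
- ticket.close_job(): hands the job in, once; it reports no verdict.
The state is a dict: "time": time; "joint_positions": joint angles; "joint_vel": joint speeds; "joint_torque": joint torques, N m; "ee_pos": TCP position; "eef_rot": TCP orientation; "ft_force": force on the tool from outside, world axes, zero at the start; "torque": the same for the moment, N m; "width": finger opening in m.
Only numpy, scipy, OpenCV 4.12 (cv2) and the standard library are available. Lean on these libraries where they do the work, as an engineer would, in place of code of your own. Each camera call takes 0.05 s, during which the arm holds its last target.

## Working session

There is one attempt and no reset: what is moved stays moved. The work goes in short steps, Python scripts to look and compute and a tool call to move; the robot and the scene stay as the last step left them, time stands still between calls to the robot, and variables do not carry over. Pictures are saved under pics/ and viewed, and the job is handed in when it is done.

Besides the shell and the picture viewer there is one more tool, called after ">>>" as name(argument=value, ...), one argument or row to a line, values as JSON. drive_tool: Moves the arm, as the interface text tells. Its arguments: {"type":"object","properties":{"moves":{"type":"string"},"newtons":{"type":"number"}},"required":["moves"]}

```bash
mkdir -p pics; python3 - <<'E'
from bench import r,cams
import cv2,numpy as np
s=r.read_state();print(s)
for n in ["scene","top","wrist"]:
    c=cams.camera(n);cv2.imwrite(f"pics/{n}0.png",c["color"][:,:,::-1]);print(n,c["fx"],c["fy"],c["cx"],c["cy"],np.round(c["extrinsics"],4).tolist())
E
```

```text
{'time': 0.0, 'joint_positions': array([-1.35156289,  0.33288949, -0.06468533,  1.46094368,  0.02161011,
        1.3498808 , -0.08847842]), 'joint_vel': array([ 0.00069578, -0.00108817, -0.00035129,  0.00024158,  0.00131151,
       -0.00052356,  0.00132039]), 'joint_torque': array([ 4.29036472e-04, -6.23263478e+01,  2.49430194e-02, -3.89888048e+01,
       -6.12465804e-02,  3.98650439e-02,  1.15671151e-04]), 'ee_pos': array([0.14960548, 0.60645227, 0.23274176]), 'eef_rot': array([ 0.08477898,  0.70197767, -0.08578489,  0.70191227]), 'ft_force': array([0.63307421, 0.48954257, 0.00851569]), 'torque': array([-0.00827402,  0.0284237 , -0.01662301]), 'width': 0.0872216097054217}
scene 352.8394275202567 352.8394275202567 252.81766555982878 188.31960976953917 [[0.5019, 0.5555, -0.663, 1.2088], [0.8648, -0.3352, 0.3739, -0.4047], [-0.0145, -0.761, -0.6486, 0.7932], [0.0, 0.0, 0.0, 1.0]]
top 478.6063894367177 478.6063894367177 264.3268576376287 195.5850879721307 [[-0.0242, -0.995, 0.0964, 0.3782], [-0.9997, 0.024, -0.0026, -0.0262], [0.0003, -0.0964, -0.9953, 1.7609], [0.0, 0.0, 0.0, 1.0]]
wrist 269.10331668120415 269.10331668120415 248.89258555860323 189.84141506242233 [[0.2402, 0.9343, 0.2635, 0.0769], [0.9707, -0.2308, -0.0667, 0.6243], [-0.0015, 0.2718, -0.9623, 0.3841], [0.0, 0.0, 0.0, 1.0]]
```

View pics/scene0.png

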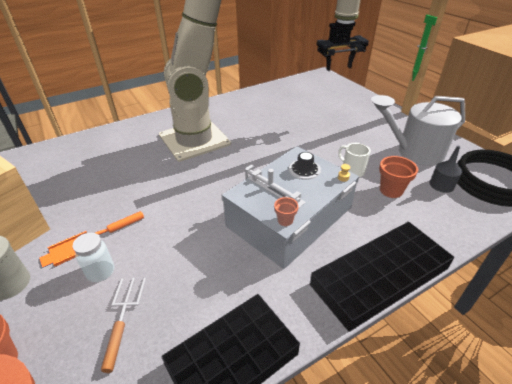

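View pics/top0.png

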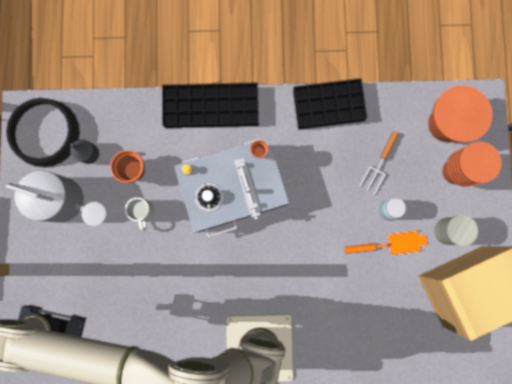

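```bash
python3 - <<'E'
import cv2
a=cv2.imread("pics/top0.png");cv2.imwrite("pics/top0z.png",cv2.resize(a[130:330,200:420],None,fx=3,fy=3,interpolation=cv2.INTER_CUBIC)[:600])
E
```

```text
(no output)
```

View pics/wrist0.png

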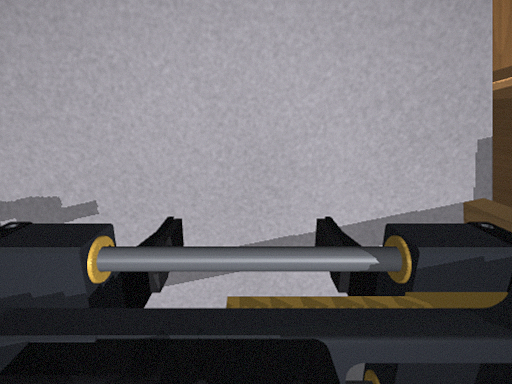

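View pics/top0z.png

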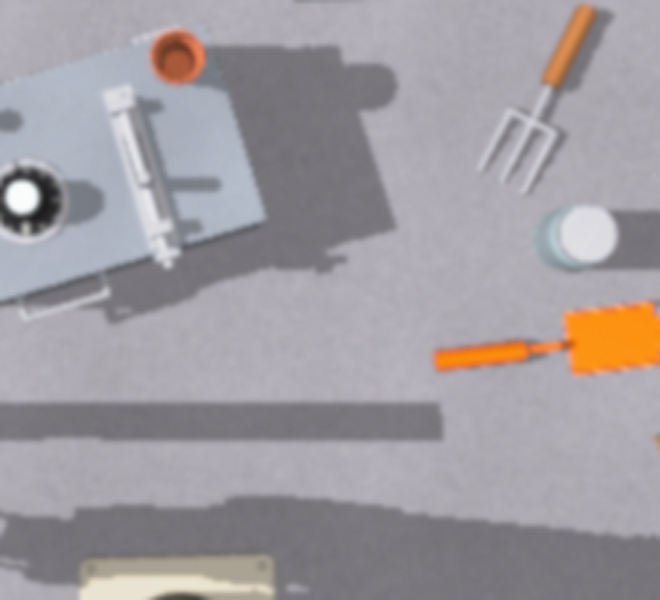

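```bash
cat > h.py <<'E'
from bench import r,cams
import cv2,numpy as np
def ray(c,u,v,z):
    E=np.array(c["extrinsics"]);d=E[:3,:3]@np.array([(u-c["cx"])/c["fx"],(v-c["cy"])/c["fy"],1.]);o=E[:3,3]
    return (o+d*(z-o[2])/d[2])
def proj(c,p):
    E=np.array(c["extrinsics"]);q=E[:3,:3].T@(np.array(p)-E[:3,3]);return np.array([c["fx"]*q[0]/q[2]+c["cx"],c["fy"]*q[1]/q[2]+c["cy"]])
def st():
    s=r.read_state();R=__import__("scipy.spatial.transform",fromlist=["Rotation"]).Rotation.from_quat(s["eef_rot"]).as_matrix()
    print("t",round(s["time"],2),"pos",np.round(s["ee_pos"],4),"xax",np.round(R[:,0],3),"yaw_y",round(np.degrees(np.arctan2(R[1,1],R[0,1])),2),"F",np.round(s["ft_force"],2),"T",np.round(s["torque"],3),"w",round(s["width"],4),"q",np.round(s["joint_positions"],3))
E
python3 - <<'E'
from h import *
st()
c=cams.camera("top")
for n,u,v,z in [("knobtop",208,195,.18),("bolt",0,0,0)]:
    print(n,ray(c,u,v,z))
E
```

```text
t 0.15 pos [0.1496 0.6066 0.2329] xax [-0.    -0.001 -1.   ] yaw_y 76.15 F [ 0.59 -0.32  0.85] T [ 0.026 -0.008  0.007] w 0.0866 q [-1.352  0.333 -0.065  1.461  0.022  1.35  -0.089]
knobtop [0.53776602 0.15644557 0.18      ]
bolt [1.32921417 0.96770508 0.        ]
```

```bash
python3 - <<'E'
import cv2,numpy as np
a=cv2.imread("pics/top0.png")
z=cv2.resize(a[130:245,165:295],None,fx=6,fy=6,interpolation=cv2.INTER_LANCZOS4)[:600]
cv2.imwrite("pics/tz.png",z[:600,:780])
b=cv2.imread("pics/scene0.png")
cv2.imwrite("pics/sz.png",cv2.resize(b[140:240,225:355],None,fx=6,fy=6,interpolation=cv2.INTER_LANCZOS4)[:600,:780])
E
```

```text
(no output)
```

View pics/tz.png

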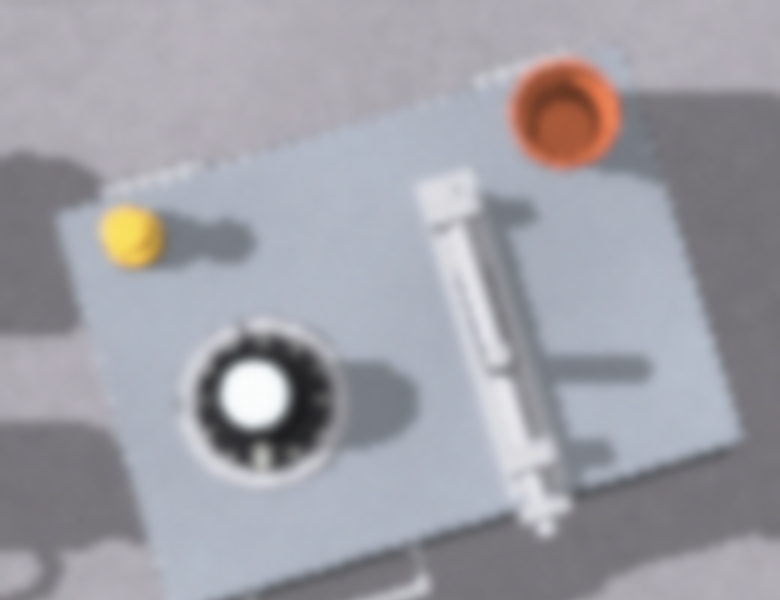

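View pics/sz.png

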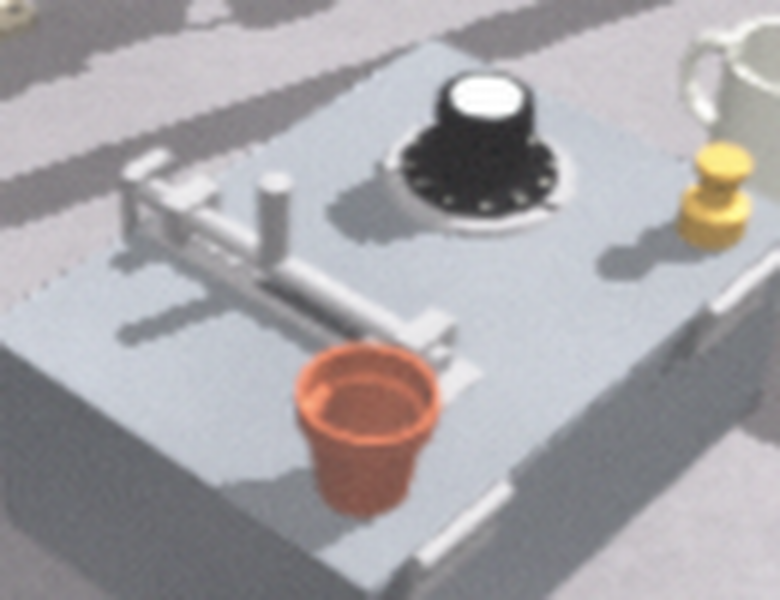

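```bash
cat >> h.py <<'E'
def fitpt(obs,x0):
    from scipy.optimize import least_squares
    f=lambda p: np.concatenate([proj(c,p)-uv for c,uv in obs])
    s=least_squares(f,x0);return s.x,s.fun
E
python3 - <<'E'
from h import *
from scipy.optimize import least_squares
T=cams.camera("top");S=cams.camera("scene")
t=lambda u,v:np.array([165+(u+.5)/6-.5,130+(v+.5)/6-.5])
s=lambda u,v:np.array([225+(u+.5)/6-.5,140+(v+.5)/6-.5])
obs=[(T,t(58,212),(.12,.17)),(T,t(628,50),(.12,-.17)),(T,t(742,438),(-.12,-.17)),(S,s(432,38),(-.12,.17)),(S,s(375,595),(.12,-.17))]
def w(p,q,z):
    return [p[0]+np.cos(p[2])*q[0]-np.sin(p[2])*q[1],p[1]+np.sin(p[2])*q[0]+np.cos(p[2])*q[1],z]
f=lambda p:np.concatenate([proj(c,w(p,q,.13))-uv for c,uv,q in obs])
x=least_squares(f,[.55,.08,.29],loss='soft_l1');print(x.x,np.round(f(x.x),1))
print("knobtop",ray(T,*t(255,395),.18),ray(S,*s(487,97),.18))
print("ring",ray(T,*t(263,402),.132))
print("bolttop",ray(T,*t(503,360),.192),ray(S,*s(275,182),.192))
print("bolt staples",ray(T,*t(448,200),.156),ray(T,*t(527,458),.156))
c=ray(T,*t(263,402),.132)
for nm,uv in [("zeroT",t(262,457)),("idxT",t(243,328))]:
    p=ray(T,*uv,.139 if nm[0]=='z' else .132);d=p-c;print(nm,p,np.hypot(d[0],d[1]),np.arctan2(d[1],d[0]))
E
```

```text
[0.57907227 0.08274359 0.27191449] [-0.5  0.2 -1.1 -1.1  0.5  0.3  0.2  0.1 -1.   0.1]
knobtop [0.53645013 0.15950435 0.18      ] [0.53382519 0.15995978 0.18      ]
ring [0.53713824 0.16063705 0.132     ]
bolttop [0.55128374 0.02160737 0.192     ] [0.55104997 0.02380075 0.192     ]
bolt staples [0.64695376 0.05187437 0.156     ] [0.49970871 0.01041901 0.156     ]
zeroT [0.50518663 0.16080398 0.139     ] 0.03195205053116183 3.1363682101279737
idxT [0.57986877 0.17150863 0.132     ] 0.04409183213233071 0.24913596859308812
```

>>> drive_tool(
  moves="0 0 0.03 0 0;0 0 0.03 0 0;0.032 -0.037 0 0 0;0.032 -0.037 0 0 0;0.032 -0.037 0 0 0;0.032 -0.037 0 0 0;0.032 -0.037 0 0 0;0.032 -0.037 0 0 0;0.032 -0.037 0 0 0;0.032 -0.037 0 0 0;0.032 -0.037 0 0 0;0.032 -0.037 0 0 0;0.032 -0.037 0 0 0;0.034 -0.040 0 0 0;0 0 0 0 0;0 0 0 0 0",
)

```text
time: 2.3
ee_pos: [0.5354, 0.1602, 0.2934]
eef_rot: [0.085, 0.702, -0.085, 0.702]
ft_force: [-0.0, 0.9, 0.5]
width: 0.0871
```

```bash
python3 - <<'E'
from h import *
c=cams.camera("wrist");cv2.imwrite("pics/w1.png",c["color"][:,:,::-1])
st();print(np.round(c["extrinsics"],4).tolist())
cv2.imwrite("pics/w1z.png",cv2.resize(c["color"][100:384,120:400,::-1],None,fx=2.1,fy=2.1,interpolation=cv2.INTER_CUBIC))
E
```

```text
t 2.35 pos [0.5351 0.1609 0.2935] xax [-0.     0.001 -1.   ] yaw_y 76.23 F [-0.77  1.24 -0.25] T [-0.006  0.01  -0.018] w 0.0869 q [-0.713  0.157  0.387  1.565 -0.06   1.431  1.008]
[[0.2402, 0.9343, 0.2633, 0.4628], [0.9707, -0.2311, -0.0652, 0.1778], [-0.0001, 0.2713, -0.9625, 0.4447], [0.0, 0.0, 0.0, 1.0]]
```

View pics/w1.png

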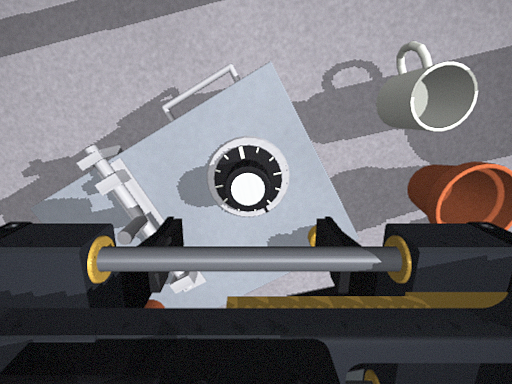

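```bash
python3 - <<'E'
from h import *
a=cv2.imread("pics/w1.png");cv2.imwrite("pics/w1z.png",cv2.resize(a[130:225,200:300],None,fx=6,fy=6,interpolation=cv2.INTER_CUBIC))
E
```

```text
(no output)
```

View pics/w1z.png

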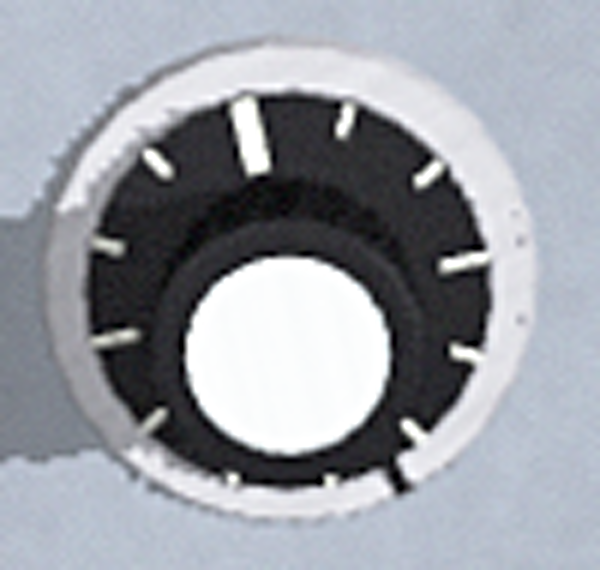

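```bash
cat >> h.py <<'E'
def fitdial(c,pts,idx,x0=(.536,.160,3.13,.27),ring=None):
    """pts {n:(u,v)} outer ends of line n; idx list of pixel of index centre(44mm). returns ax,ay,zero world ang,box yaw"""
    from scipy.optimize import least_squares
    def f(p):
        e=[]
        for n,uv in pts.items():
            a=p[2]-n*np.pi/6;e.append(proj(c,[p[0]+.039*np.cos(a),p[1]+.039*np.sin(a),.139])-uv)
        if idx is not None: e.append(proj(c,[p[0]+.044*np.cos(p[3]),p[1]+.044*np.sin(p[3]),.132])-idx)
        return np.concatenate(e)
    s=least_squares(f,x0);return s.x,f(s.x)
E
python3 - <<'E'
from h import *
c=cams.camera("wrist")
k=lambda u,v:np.array([200+(u+.5)/6-.5,130+(v+.5)/6-.5])
P={0:(243,99),1:(349,104),2:(438,165),3:(488,259),4:(481,357),5:(424,439),9:(93,343),10:(93,242),11:(148,153)}
x,e=fitdial(c,{n:k(*p) for n,p in P.items()},k(397,477))
print(x,np.round(e,1));print("dial",x[2]-x[3]); print("knobtop",ray(c,*k(287,353),.18))
E
```

```text
[0.53368685 0.15950325 3.12509983 0.27361387] [-0.   0.7  0.1  0.5  0.2 -0.2 -0.4 -0.5 -0.4 -0.1 -0.3  0.   0.4 -0.
  0.4 -0.   0.2  0.  -0.3 -0.6]
dial 2.8514859565783985
knobtop [0.53309847 0.15944523 0.18      ]
```

>>> drive_tool(
  moves="-0.001 -0.001 -0.030 0 0;0 0 -0.030 0 0;0 0 -0.030 0 0;0 0 -0.025 0 0;0 0 -0.015 0 0;0 0 -0.008 0 0;0 0 0 0 0;0 0 0 0 0.3;0 0 0 0 0.5;0 0 0 0 0.7;0 0 0 0 1;0 0 0 0 1;0 0 0 0 1;0 0 0 0 1",
  newtons=12,
)

```text
time: 4.15
ee_pos: [0.5347, 0.159, 0.1556]
eef_rot: [0.085, 0.702, -0.085, 0.702]
ft_force: [-0.0, 0.1, 0.5]
width: 0.0476
```

```bash
python3 - <<'E'
from h import *
st()
c=cams.camera("wrist");cv2.imwrite("pics/w2.png",c["color"][:,:,::-1])
st()
E
```

```text
t 4.15 pos [0.5347 0.159  0.1556] xax [ 0.  0. -1.] yaw_y 76.15 F [-0.03  0.09  0.45] T [ 0.115  0.032 -0.061] w 0.0476 q [-0.696  0.246  0.376  1.761 -0.098  1.153  1.039]
t 4.2 pos [0.5347 0.1589 0.1557] xax [ 0.  0. -1.] yaw_y 76.15 F [0.3  0.84 0.19] T [ 0.128 -0.076 -0.041] w 0.0474 q [-0.696  0.246  0.376  1.761 -0.098  1.153  1.039]
```

View pics/w2.png

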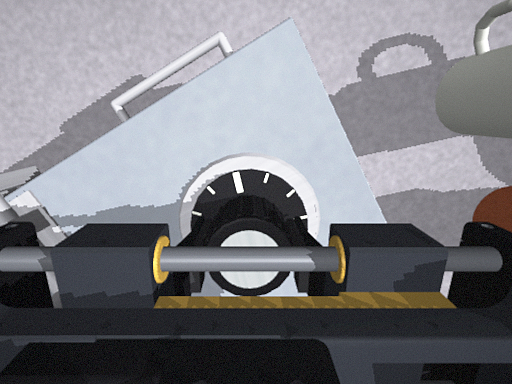

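>>> drive_tool(
  moves="0 0 0 -2 1;0 0 0 -4 1;0 0 0 -5 1;0 0 0 -5 1;0 0 0 -4 1;0 0 0 0 1;0 0 0 0 1",
)

```text
time: 5.08
ee_pos: [0.5347, 0.1588, 0.1556]
eef_rot: [0.206, 0.677, -0.206, 0.677]
ft_force: [-0.3, 0.7, 1.4]
width: 0.0478
```

```bash
python3 - <<'E'
from h import *
st()
c=cams.camera("wrist");cv2.imwrite("pics/w3.png",c["color"][:,:,::-1])
a=cv2.imread("pics/w2.png")[140:240,150:350];b=c["color"][140:240,150:350,::-1]
cv2.imwrite("pics/cmp3.png",np.vstack([cv2.resize(a,None,fx=3,fy=3),cv2.resize(b,None,fx=3,fy=3)]))
E
```

```text
t 5.08 pos [0.5347 0.1588 0.1556] xax [ 0.  0. -1.] yaw_y 56.2 F [-0.31  0.66  1.39] T [ 0.052  0.128 -0.028] w 0.0478 q [-0.733  0.249  0.42   1.763 -0.11   1.153  0.701]
```

View pics/cmp3.png

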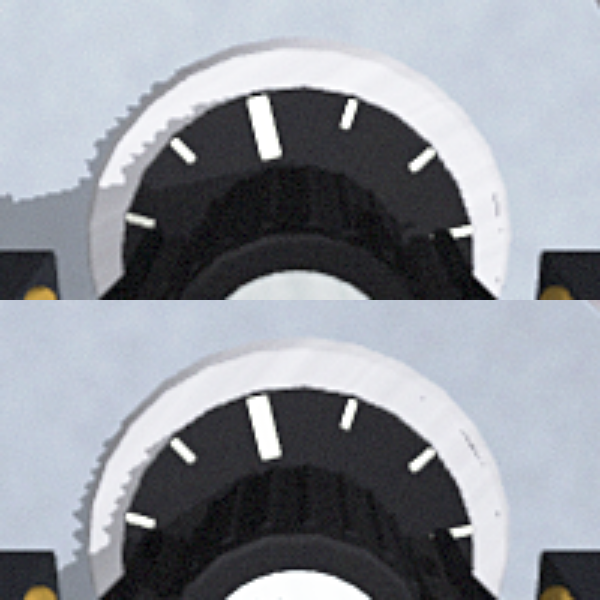

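>>> drive_tool(
  moves="0 0 0 -3 1;0 0 0 -5 1;0 0 0 -5 1;0 0 0 -5 1;0 0 0 -5 1;0 0 0 -5 1;0 0 0 -5 1;0 0 0 -5 1;0 0 0 -5 1;0 0 0 -5 1;0 0 0 -5 1;0 0 0 -5 1;0 0 0 -5 1;0 0 0 -5 1;0 0 0 -4 1;0 0 0 -3 1;0 0 0 0 1;0 0 0 0 1",
)

```text
time: 7.38
ee_pos: [0.5343, 0.1587, 0.1556]
eef_rot: [-0.575, -0.412, 0.575, -0.412]
ft_force: [-5.1, -0.9, 4.9]
width: 0.0475
```

```bash
python3 - <<'E'
from h import *
st()
c=cams.camera("wrist");cv2.imwrite("pics/w4.png",c["color"][:,:,::-1])
b=c["color"][140:280,150:350,::-1]
cv2.imwrite("pics/w4z.png",cv2.resize(b,None,fx=4,fy=4,interpolation=cv2.INTER_CUBIC))
E
```

```text
t 7.38 pos [0.5343 0.1587 0.1556] xax [-0.001 -0.    -1.   ] yaw_y -18.77 F [-5.06 -0.94  4.91] T [-0.362  1.168  0.081] w 0.0475 q [-0.881  0.265  0.597  1.771 -0.162  1.156 -0.563]
```

View pics/w4z.png

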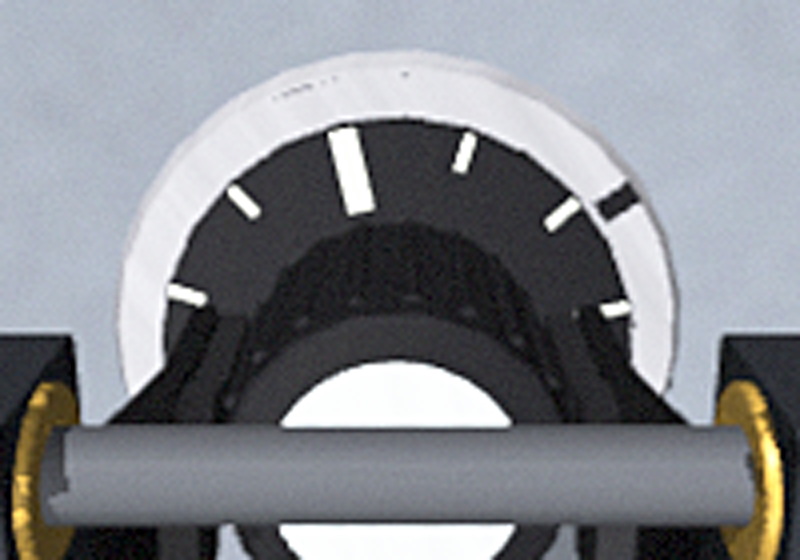

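```bash
python3 - <<'E'
from h import *
c=cams.camera("wrist")
k=lambda u,v:np.array([150+(u+.5)/4-.5,140+(v+.5)/4-.5])
P={0:(342,128),1:(471,135),2:(577,202),3:(630,308),10:(170,290),11:(231,187)}
x,e=fitdial(c,{n:k(*p) for n,p in P.items()},k(617,203),x0=(.534,.16,1.5,.27))
print(x,np.round(e,1));print("dial",x[2]-x[3],(x[2]-x[3]-1.0472)*57.3, "by yaw",2.8515-np.radians(76.15+18.77))
E
```

```text
[0.53397252 0.15894499 1.46352244 0.24929753] [ 0.5  0.8 -0.1  0.3 -0.6 -0.2 -1.  -0.9  0.8 -0.7  0.7  0.2 -0.3  0.2]
dial 1.2142249098383664 9.570527333738399 by yaw 1.1948334740069826
```

>>> drive_tool(
  moves="-0.0005 0 0 -2 1;-0.0005 0 0 -3 1;0 0 0 -2 1;0 0 0 -1.2 1;0 0 0 0 1;0 0 0 0 1",
)

```text
time: 8.22
ee_pos: [0.5341, 0.1587, 0.1557]
eef_rot: [0.603, 0.369, -0.603, 0.369]
ft_force: [4.5, -1.6, -0.1]
width: 0.0476
```

```bash
python3 - <<'E'
from h import *
st()
c=cams.camera("wrist");cv2.imwrite("pics/w5.png",c["color"][:,:,::-1])
b=c["color"][140:280,150:350,::-1]
cv2.imwrite("pics/w5z.png",cv2.resize(b,None,fx=4,fy=4,interpolation=cv2.INTER_CUBIC))
E
```

```text
t 8.22 pos [0.5341 0.1587 0.1557] xax [ 0.001 -0.    -1.   ] yaw_y -27.04 F [ 4.47 -1.58 -0.1 ] T [-0.336 -0.804  0.007] w 0.0476 q [-0.9    0.266  0.618  1.773 -0.167  1.154 -0.703]
```

View pics/w5z.png

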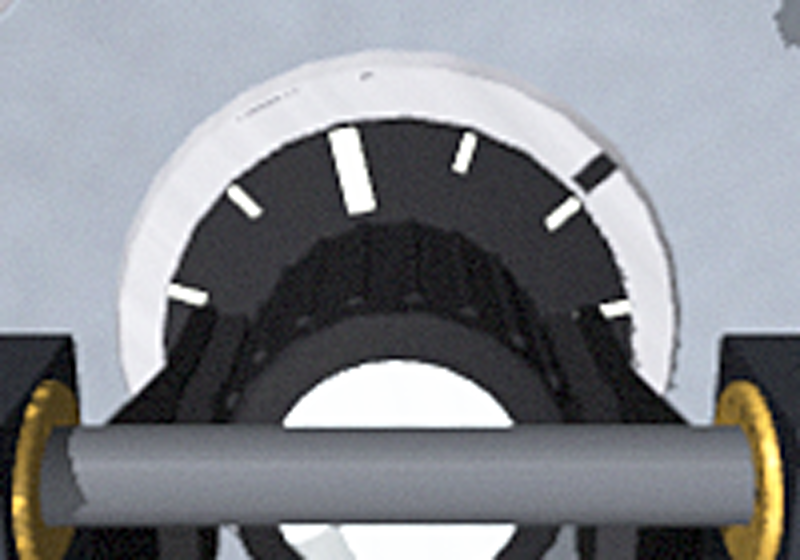

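```bash
python3 - <<'E'
from h import *
c=cams.camera("wrist")
k=lambda u,v:np.array([150+(u+.5)/4-.5,140+(v+.5)/4-.5])
P={0:(342,128),1:(471,135),2:(577,202),3:(630,308),10:(170,290),11:(231,187)}
x,e=fitdial(c,{n:k(*p) for n,p in P.items()},k(597,172),x0=(.534,.16,1.5,.27))
print(x,np.round(e,1));print("dial",x[2]-x[3],x[2]-.272)
for a in (.25,.272,.29): print(a,(proj(c,[.5338+.044*np.cos(a),.1591+.044*np.sin(a),.132])-[150,140])*4)
print((proj(c,[.5338,.1591,.18])-[150,140])*4)
E
```

```text
[0.53393902 0.15892379 1.31979381 0.25078944] [ 0.5  0.7 -0.1  0.2 -0.6 -0.3 -0.9 -1.   0.9 -0.7  0.8  0.2 -0.6  0.5]
dial 1.0690043701464522 1.0477938092504124
0.25 [591.94306675 172.25874488]
0.272 [588.28658754 168.10075999]
0.29 [585.21629043 164.75426662]
[395.40487489 475.77977389]
```

>>> drive_tool(
  moves="0.0005 0 0 2 1;0 0 0 5 1;0 0 0 6 1;0 0 0 6 1;0 0 0 6 1;0 0 0 6 1;0 0 0 6 1;0 0 0 6 1;0 0 0 6 1;0 0 0 6 1;0 0 0 6 1;0 0 0 6 1;0 0 0 6 1;0 0 0 6 1;0 0 0 6 1;0 0 0 6 1;0 0 0 6 1;0 0 0 4 1;0 0 0 0 1",
)

```text
time: 10.7
ee_pos: [0.5346, 0.1589, 0.1557]
eef_rot: [0.098, 0.7, -0.098, 0.701]
ft_force: [6.1, -0.1, -1.9]
width: 0.0473
```

>>> drive_tool(
  moves="0 0 0 3 1;0 0 0 3 1;0 0 0 2 1;0 0 0 0 1;0 0 0 0 1",
)

```text
time: 11.32
ee_pos: [0.5346, 0.159, 0.1557]
eef_rot: [0.049, 0.705, -0.049, 0.706]
ft_force: [5.6, 0.3, -1.6]
width: 0.0477
```

```bash
python3 - <<'E'
from h import *
st()
c=cams.camera("wrist");cv2.imwrite("pics/w6.png",c["color"][:,:,::-1])
b=c["color"][140:280,150:350,::-1]
cv2.imwrite("pics/w6z.png",cv2.resize(b,None,fx=4,fy=4,interpolation=cv2.INTER_CUBIC))
E
```

```text
t 11.32 pos [0.5346 0.159  0.1557] xax [ 0.001  0.    -1.   ] yaw_y 82.04 F [ 5.63  0.28 -1.56] T [-0.023 -1.24  -0.04 ] w 0.0477 q [-0.684  0.244  0.362  1.761 -0.094  1.152  1.138]
```

View pics/w6z.png

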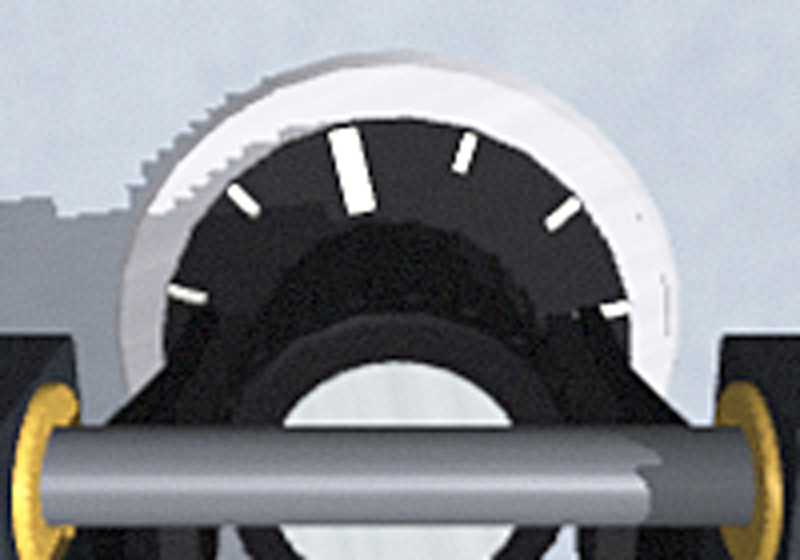

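>>> drive_tool(
  moves="0 0 0 3 1;0 0 0 3 1;0 0 0 3 1;0 0 0 1.3 1;0 0 0 0 1;0 0 0 0 1",
)

```text
time: 12.12
ee_pos: [0.5346, 0.1591, 0.1556]
eef_rot: [-0.014, 0.707, 0.015, 0.707]
ft_force: [5.8, -0.1, -1.9]
width: 0.0476
```

```bash
python3 - <<'E'
from h import *
st()
c=cams.camera("wrist");cv2.imwrite("pics/w7.png",c["color"][:,:,::-1])
b=c["color"][140:280,150:350,::-1]
a=cv2.imread("pics/w6.png")[140:280,150:350]
print(np.abs(a[20:60,20:150].astype(int)-b[20:60,20:150]).mean())
cv2.imwrite("pics/w7z.png",cv2.resize(b,None,fx=4,fy=4,interpolation=cv2.INTER_CUBIC))
T=cams.camera("top");cv2.imwrite("pics/t7.png",T["color"][:,:,::-1])
E
```

```text
t 12.12 pos [0.5346 0.1591 0.1556] xax [ 0.001  0.    -1.   ] yaw_y 92.34 F [ 5.8  -0.15 -1.94] T [ 0.065 -1.281 -0.026] w 0.0476 q [-0.666  0.243  0.34   1.76  -0.088  1.152  1.313]
18.406602564102563
```

View pics/w7z.png

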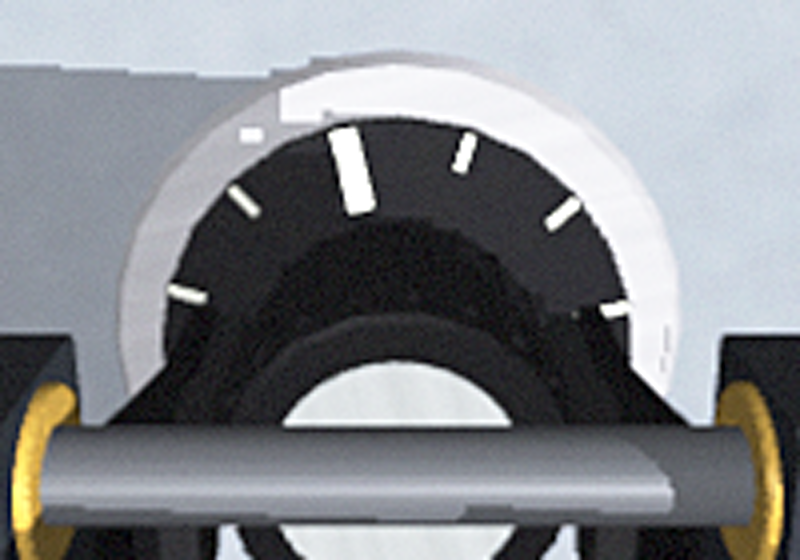

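>>> drive_tool(
  moves="0.0005 0 0 0 1;0 0 0 -2 1;0 0 0 -3 1;0 0 0 -3 1;0 0 0 -2 1;0 0 0 -1 1;0 0 0 0 1",
  newtons=8,
)

```text
time: 13.1
ee_pos: [0.5346, 0.159, 0.1556]
eef_rot: [0.054, 0.705, -0.054, 0.705]
ft_force: [3.1, 1.0, 0.7]
width: 0.0483
```

```bash
python3 - <<'E'
from h import *
st()
E
```

```text
t 13.1 pos [0.5346 0.159  0.1556] xax [ 0.  0. -1.] yaw_y 81.26 F [3.13 0.99 0.75] T [ 0.138 -0.737  0.03 ] w 0.0483 q [-0.686  0.245  0.364  1.761 -0.095  1.153  1.125]
```

>>> drive_tool(
  moves="0 0 0 -1 1;0 0 0 -1 1;0 0 0 -1 1",
)

```text
time: 13.48
ee_pos: [0.5346, 0.1589, 0.1556]
eef_rot: [0.073, 0.703, -0.073, 0.703]
ft_force: [2.8, 2.2, 1.9]
width: 0.0476
```

```bash
cat > m.py <<'E'
from h import *
s=r.read_state();import sys
from scipy.spatial.transform import Rotation as Ro
R=Ro.from_quat(s["eef_rot"]).as_matrix();y=np.degrees(np.arctan2(R[1,1],R[0,1]))
c=cams.camera("wrist");img=c["color"][140:280,150:350,::-1].copy()
a=cv2.imread("pics/w7.png")[140:280,150:350]
# zero line bright blob position
def z(i):
    m=(i[18:56,76:100].min(2)>150)[12:].astype(float);ys,xs=np.nonzero(m);return xs.mean(),len(xs)
print("t",round(s["time"],2),"yaw",round(y,2),"dial~",round(3.14+np.radians(y-92.34),3),"Tz",round(s["torque"][2],3),"F",np.round(s["ft_force"],1),"zero px",np.round(z(img),2),"ref",np.round(z(a),2))
E
python3 m.py
```

```text
t 13.47 yaw 78.18 dial~ 2.893 Tz 0.067 F [2.8 2.2 1.9] zero px [ 10.6 174. ] ref [ 10.74 170.  ]
```

>>> drive_tool(
  moves="0 0 0 -1 1;0 0 0 -1 1;0 0 0 -1 1",
)

```text
time: 13.9
ee_pos: [0.5346, 0.1589, 0.1556]
eef_rot: [0.091, 0.701, -0.091, 0.701]
ft_force: [2.6, 1.4, 2.1]
width: 0.0478
```

```bash
python3 m.py
```

```text
t 13.9 yaw 75.18 dial~ 2.841 Tz 0.087 F [2.6 1.4 2.1] zero px [ 10.58 175.  ] ref [ 10.74 170.  ]
```

>>> drive_tool(
  moves="0 0 0 -1 1;0 0 0 -1 1",
)

```text
time: 14.2
ee_pos: [0.5347, 0.1589, 0.1556]
eef_rot: [0.103, 0.699, -0.103, 0.7]
ft_force: [2.7, 1.2, 2.5]
width: 0.0477
```

```bash
python3 m.py
```

```text
t 14.2 yaw 73.18 dial~ 2.806 Tz 0.069 F [2.7 1.2 2.5] zero px [ 10.54 175.  ] ref [ 10.74 170.  ]
```

>>> drive_tool(
  moves="0 0 0 -1 1;0 0 0 -1 1;0 0 0 -1 1",
)

```text
time: 14.62
ee_pos: [0.5346, 0.1589, 0.1556]
eef_rot: [0.122, 0.697, -0.122, 0.697]
ft_force: [2.1, 2.1, 2.7]
width: 0.0479
```

```bash
python3 m.py
```

```text
t 14.62 yaw 70.18 dial~ 2.753 Tz 0.025 F [2.1 2.1 2.7] zero px [ 10.42 177.  ] ref [ 10.74 170.  ]
```

>>> drive_tool(
  moves="0 0 0 -1 1;0 0 0 -1 1;0 0 0 -1 1",
)

```text
time: 15.05
ee_pos: [0.5346, 0.1589, 0.1556]
eef_rot: [0.14, 0.693, -0.14, 0.693]
ft_force: [2.7, 0.9, 2.8]
width: 0.0475
```

```bash
python3 m.py
```

```text
t 15.05 yaw 67.18 dial~ 2.701 Tz 0.117 F [2.7 0.9 2.8] zero px [ 10.4 176. ] ref [ 10.74 170.  ]
```

```bash
sed -i 's/^c=cams.camera("wrist");img/tz=[s["torque"][2]]\nfor _ in range(3):\n    c=cams.camera("wrist");tz.append(r.read_state()["torque"][2])\nimg/; s/"Tz",round(s\["torque"\]\[2\],3)/"Tz",np.round(tz,3),"mean",round(np.mean(tz),3)/' m.py; python3 m.py
```

```text
t 15.1 yaw 67.13 dial~ 2.7 Tz [0.065 0.027 0.05  0.02 ] mean 0.041 F [2.  2.2 3.4] zero px [ 10.48 172.  ] ref [ 10.74 170.  ]
```

>>> drive_tool(
  moves="0 0 0 -1 1;0 0 0 -1 1;0 0 0 -1 1",
)

```text
time: 15.62
ee_pos: [0.5346, 0.1589, 0.1556]
eef_rot: [0.158, 0.689, -0.158, 0.689]
ft_force: [1.1, 1.1, 3.3]
width: 0.048
```

```bash
python3 m.py
```

```text
t 15.62 yaw 64.18 dial~ 2.648 Tz [ 0.084  0.059  0.01  -0.025] mean 0.032 F [1.1 1.1 3.3] zero px [ 10.48 172.  ] ref [ 10.74 170.  ]
```

>>> drive_tool(
  moves="0 0 0 -1 1;0 0 0 -1 1;0 0 0 -1 1",
)

```text
time: 16.15
ee_pos: [0.5346, 0.1589, 0.1556]
eef_rot: [0.176, 0.685, -0.176, 0.685]
ft_force: [0.8, 1.0, 5.2]
width: 0.0475
```

```bash
python3 m.py
```

```text
t 16.15 yaw 61.18 dial~ 2.596 Tz [ 0.009 -0.024 -0.054 -0.059] mean -0.032 F [0.8 1.  5.2] zero px [ 10.49 172.  ] ref [ 10.74 170.  ]
```

>>> drive_tool(
  moves="0 0 0 -1 1;0 0 0 -1 1;0 0 0 -1 1",
)

```text
time: 16.68
ee_pos: [0.5346, 0.1588, 0.1556]
eef_rot: [0.194, 0.68, -0.194, 0.68]
ft_force: [0.8, 2.8, 4.2]
width: 0.0477
```

```bash
python3 m.py
```

```text
t 16.68 yaw 58.17 dial~ 2.544 Tz [-0.022 -0.08  -0.112 -0.101] mean -0.079 F [0.8 2.8 4.2] zero px [ 10.52 172.  ] ref [ 10.74 170.  ]
```

>>> drive_tool(
  moves="0 0 0 -1 1;0 0 0 -1 1;0 0 0 -1 1",
)

```text
time: 17.2
ee_pos: [0.5346, 0.1588, 0.1556]
eef_rot: [0.212, 0.675, -0.212, 0.675]
ft_force: [0.7, 1.2, 5.0]
width: 0.0479
```

```bash
python3 m.py
```

```text
t 17.2 yaw 55.18 dial~ 2.491 Tz [ 0.045 -0.021 -0.141 -0.008] mean -0.031 F [0.7 1.2 5. ] zero px [ 10.44 172.  ] ref [ 10.74 170.  ]
```

>>> drive_tool(
  moves="0 0 0 -1 1;0 0 0 -1 1;0 0 0 -1 1",
)

```text
time: 17.73
ee_pos: [0.5346, 0.1588, 0.1556]
eef_rot: [0.229, 0.669, -0.229, 0.669]
ft_force: [1.5, 0.9, 6.0]
width: 0.0481
```

```bash
python3 m.py
```

```text
t 17.73 yaw 52.18 dial~ 2.439 Tz [ 0.101  0.066 -0.007  0.017] mean 0.044 F [1.5 0.9 6. ] zero px [ 10.38 171.  ] ref [ 10.74 170.  ]
```

>>> drive_tool(
  moves="0 0 0 -1 1;0 0 0 -1 1;0 0 0 -1 1",
)

```text
time: 18.25
ee_pos: [0.5346, 0.1588, 0.1556]
eef_rot: [0.247, 0.663, -0.247, 0.663]
ft_force: [0.8, 1.3, 5.5]
width: 0.0478
```

```bash
python3 m.py
```

```text
t 18.25 yaw 49.19 dial~ 2.387 Tz [0.18  0.143 0.085 0.108] mean 0.129 F [0.8 1.3 5.5] zero px [ 10.36 168.  ] ref [ 10.74 170.  ]
```

>>> drive_tool(
  moves="0 0 0 -1 1;0 0 0 -0.5 1",
)

```text
time: 18.65
ee_pos: [0.5347, 0.1588, 0.1556]
eef_rot: [0.255, 0.659, -0.255, 0.66]
ft_force: [-0.0, 1.3, 5.2]
width: 0.0475
```

```bash
python3 m.py
```

```text
t 18.65 yaw 47.71 dial~ 2.361 Tz [0.246 0.185 0.187 0.177] mean 0.199 F [-0.   1.3  5.2] zero px [ 10.04 168.  ] ref [ 10.74 170.  ]
```

>>> drive_tool(
  moves="0 0 0 -0.5 1;0 0 0 -0.5 1",
)

```text
time: 19.05
ee_pos: [0.5346, 0.1588, 0.1555]
eef_rot: [0.261, 0.657, -0.261, 0.657]
ft_force: [-1.4, 0.8, 4.8]
width: 0.0477
```

```bash
python3 m.py; python3 - <<'E'
from h import *
c=cams.camera("wrist");cv2.imwrite("pics/w8.png",c["color"][:,:,::-1])
a=cv2.imread("pics/w7.png")[140:240,150:350];b=c["color"][140:240,150:350,::-1]
cv2.imwrite("pics/cmp8.png",np.vstack([cv2.resize(a,None,fx=3,fy=3),cv2.resize(b,None,fx=3,fy=3)]))
E
```

```text
t 19.05 yaw 46.71 dial~ 2.344 Tz [0.269 0.288 0.218 0.251] mean 0.256 F [-1.4  0.8  4.8] zero px [  9.4 175. ] ref [ 10.74 170.  ]
```

View pics/cmp8.png

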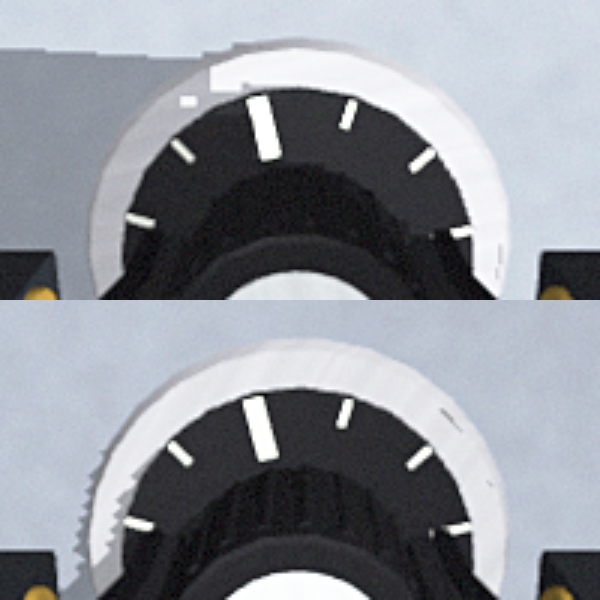

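>>> drive_tool(
  moves="0 0 0 -0.5 1;0 0 0 -0.3 1",
)

```text
time: 19.5
ee_pos: [0.5345, 0.1588, 0.1555]
eef_rot: [0.265, 0.656, -0.265, 0.655]
ft_force: [0.5, 1.4, 3.8]
width: 0.0478
```

```bash
python3 m.py
```

```text
t 19.5 yaw 45.93 dial~ 2.33 Tz [0.223 0.234 0.239 0.299] mean 0.249 F [0.5 1.4 3.8] zero px [  8.88 174.  ] ref [ 10.74 170.  ]
```

>>> drive_tool(
  moves="0 0 0 0 0.6;0 0 0 0 0.3;0 0 0 0 0;0 0 0 0 0;0 0 0.02 0 0;0 0 0.04 0 0;0 0 0.05 0 0;0 0 0.03 0 0;0 0 0 10 0;0 0 0 10 0;0 0 0 10 0;0 0 0 10 0;0 0 0 10 0;0 0 0 9.7 0;0 0 0 0 0;0 0 0 0 0",
)

```text
time: 21.65
ee_pos: [0.5346, 0.1588, 0.2955]
eef_rot: [-0.095, 0.701, 0.095, 0.701]
ft_force: [-0.1, -0.2, 0.1]
width: 0.0868
```

```bash
python3 - <<'E'
from h import *
st()
c=cams.camera("wrist");cv2.imwrite("pics/w9.png",c["color"][:,:,::-1])
E
```

```text
t 21.65 pos [0.5346 0.1588 0.2955] xax [-0.  0. -1.] yaw_y 105.42 F [-0.05 -0.18  0.11] T [ 0.05   0.04  -0.001] w 0.0868 q [-0.702  0.153  0.377  1.564 -0.057  1.435  1.518]
```

View pics/w9.png

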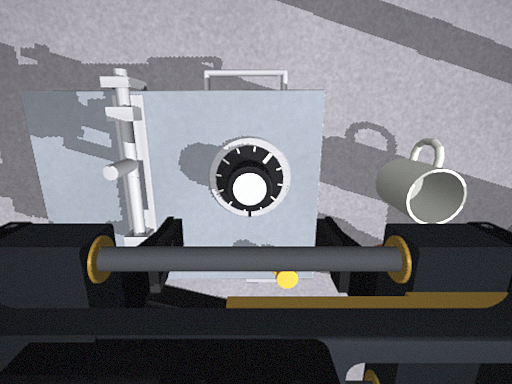

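>>> drive_tool(
  moves="0.004 -0.030 0 0 0;0.004 -0.040 0 0 0;0.004 -0.040 0 0 0;0.0045 -0.0265 0 0 0;0 0 0 0 0;0 0 0 0 0",
)

```text
time: 22.45
ee_pos: [0.5511, 0.0233, 0.2955]
eef_rot: [-0.096, 0.701, 0.096, 0.7]
ft_force: [-0.3, -0.0, 0.0]
width: 0.0872
```

```bash
python3 - <<'E'
from h import *
st()
c=cams.camera("wrist");cv2.imwrite("pics/w10.png",c["color"][:,:,::-1])
cv2.imwrite("pics/w10z.png",cv2.resize(c["color"][60:240,160:400,::-1],None,fx=3,fy=3,interpolation=cv2.INTER_CUBIC))
T=cams.camera("top")
print(ray(T,165+562/6-.4,130+115/6-.4,.186))
for p in [(.551,.0225,.192),(.551,.0225,.15)]: print((proj(c,p)-[160,60])*3)
E
```

```text
t 22.45 pos [0.5511 0.0233 0.2955] xax [-0.     0.001 -1.   ] yaw_y 105.63 F [-0.29 -0.    0.02] T [ 0.056  0.035 -0.031] w 0.0872 q [-0.549  0.141  0.477  1.584 -0.066  1.433  1.776]
[ 0.68815403 -0.01394736  0.186     ]
[264.73848382 397.50068757]
[264.95548338 366.34052031]
```

View pics/w10z.png

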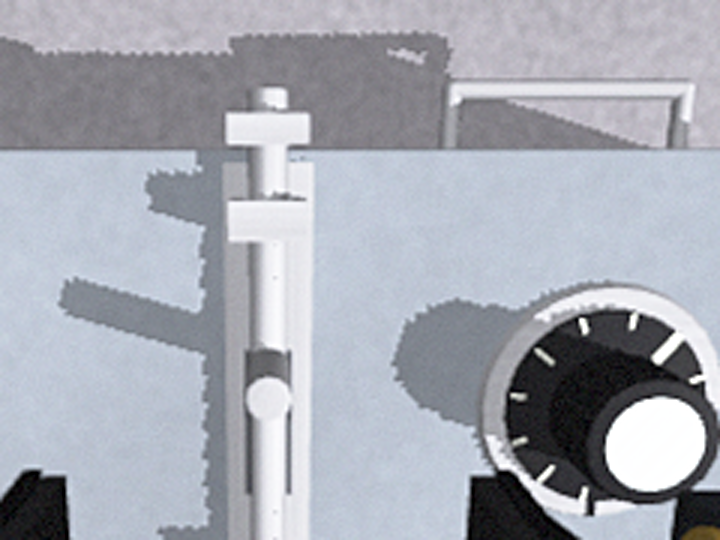

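>>> drive_tool(
  moves="0 0 -0.03 0 0;0 0 -0.03 0 0;0 0 -0.03 0 0;0 0 -0.02 0 0;0 0 -0.012 0 0;0 0 -0.0065 0 0;0 0 0 0 0.3;0 0 0 0 0.6;0 0 0 0 0.8;0 0 0 0 1;0 0 0 0 1;0 0 0 0 1;0 0 0 0 1;0 0 0 0 1",
  newtons=15,
)

```text
time: 24.3
ee_pos: [0.5509, 0.0234, 0.167]
eef_rot: [-0.096, 0.701, 0.097, 0.7]
ft_force: [-2.6, 3.1, 2.2]
width: 0.0153
```

```bash
python3 -c "
from h import *
st()"
```

```text
t 24.3 pos [0.5509 0.0234 0.167 ] xax [-0.001  0.002 -1.   ] yaw_y 105.68 F [-2.63  3.13  2.24] T [ 0.255  0.546 -0.007] w 0.0153 q [-0.53   0.226  0.466  1.768 -0.111  1.174  1.813]
```

Gripped (15 mm). Pull gently in small steps.

>>> drive_tool(
  moves="0.001 0.0003 0 0 1;0.001 0.0003 0 0 1;0 0 0 0 1",
)

```text
time: 24.68
ee_pos: [0.5528, 0.0239, 0.167]
eef_rot: [-0.096, 0.701, 0.097, 0.7]
ft_force: [-3.4, 4.1, 1.6]
width: 0.0158
```

```bash
python3 -c "
from h import *
st()"
```

```text
t 24.68 pos [0.5528 0.0239 0.167 ] xax [-0.001  0.001 -1.   ] yaw_y 105.7 F [-3.35  4.13  1.56] T [0.937 0.684 0.006] w 0.0158 q [-0.53   0.231  0.466  1.763 -0.113  1.175  1.814]
```

>>> drive_tool(
  moves="0.001 0.0003 0 0 1;0.001 0.0003 0 0 1;0 0 0 0 1",
)

```text
time: 25.05
ee_pos: [0.5548, 0.0245, 0.167]
eef_rot: [-0.096, 0.701, 0.097, 0.7]
ft_force: [-3.7, 4.1, 2.2]
width: 0.0152
```

```bash
python3 -c "
from h import *
st()"
```

```text
t 25.05 pos [0.5548 0.0245 0.167 ] xax [-0.001  0.001 -1.   ] yaw_y 105.69 F [-3.74  4.13  2.15] T [0.958 0.747 0.013] w 0.0152 q [-0.529  0.236  0.466  1.757 -0.115  1.176  1.815]
```

>>> drive_tool(
  moves="0.002 0.0006 0 0 1;0.002 0.0006 0 0 1;0 0 0 0 1",
)

```text
time: 25.42
ee_pos: [0.559, 0.0256, 0.167]
eef_rot: [-0.096, 0.701, 0.097, 0.7]
ft_force: [-2.7, 4.8, 1.5]
width: 0.0156
```

```bash
python3 -c "
from h import *
st();c=cams.camera('wrist');cv2.imwrite('pics/w11.png',c['color'][:,:,::-1])"
```

```text
t 25.43 pos [0.559  0.0256 0.167 ] xax [-0.001  0.001 -1.   ] yaw_y 105.69 F [-2.66  4.81  1.47] T [1.069 0.559 0.023] w 0.0156 q [-0.527  0.245  0.465  1.747 -0.119  1.178  1.816]
```

View pics/w11.png

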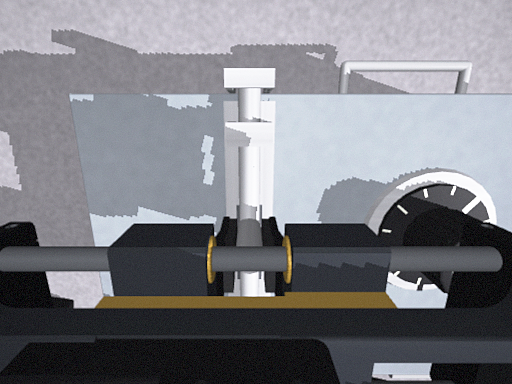

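>>> drive_tool(
  moves="0.003 0.001 0 0 1;0.004 0.0012 0 0 1;0.004 0.0012 0 0 1;0.004 0.0011 0 0 1;0.004 0.0011 0 0 1;0.004 0.0011 0 0 1;0.002 0.0005 0 0 1;0.002 0.0005 0 0 1;0 0 0 0 1",
)

```text
time: 26.6
ee_pos: [0.5861, 0.0333, 0.1671]
eef_rot: [-0.096, 0.701, 0.097, 0.7]
ft_force: [-2.9, 4.2, 1.7]
width: 0.0156
```

```bash
python3 -c "
from h import *
st()"
```

```text
t 26.6 pos [0.5861 0.0333 0.1671] xax [-0.     0.001 -1.   ] yaw_y 105.69 F [-2.91  4.24  1.7 ] T [1.058 0.56  0.016] w 0.0156 q [-0.515  0.308  0.462  1.675 -0.147  1.193  1.826]
```

>>> drive_tool(
  moves="0.001 0.0003 0 0 1;0.001 0.0003 0 0 1;0.001 0.0003 0 0 1;0 0 0 0 1",
)

```text
time: 27.1
ee_pos: [0.589, 0.034, 0.1671]
eef_rot: [-0.096, 0.701, 0.097, 0.7]
ft_force: [-2.9, 3.8, 2.2]
width: 0.0153
```

>>> drive_tool(
  moves="0.0005 0.0001 0 0 1;0 0 0 0 1",
)

```text
time: 27.35
ee_pos: [0.5894, 0.0342, 0.167]
eef_rot: [-0.096, 0.701, 0.097, 0.7]
ft_force: [-3.0, 4.3, 2.3]
width: 0.0151
```

```bash
python3 -c "
from h import *
st()"
```

```text
t 27.35 pos [0.5894 0.0342 0.167 ] xax [-0.001  0.001 -1.   ] yaw_y 105.69 F [-2.98  4.28  2.27] T [ 0.965  0.811 -0.021] w 0.0151 q [-0.514  0.316  0.461  1.665 -0.15   1.196  1.828]
```

>>> drive_tool(
  moves="0.0005 0.0001 0 0 1;0.0005 0.0001 0 0 1;0 0 0 0 1",
)

```text
time: 27.72
ee_pos: [0.5895, 0.0342, 0.167]
eef_rot: [-0.096, 0.701, 0.097, 0.7]
ft_force: [-9.1, 3.3, 6.3]
width: 0.0156
```

>>> drive_tool(
  moves="0.0005 0.0001 0 0 1;0 0 0 0 1",
)

```text
time: 27.98
ee_pos: [0.5895, 0.0342, 0.167]
eef_rot: [-0.096, 0.702, 0.097, 0.699]
ft_force: [-12.0, 3.3, 8.2]
width: 0.0155
```

>>> drive_tool(
  moves="-0.001 -0.0002 0 0 1;0 0 0 0 0.8;0 0 0 0 0.5;0 0 0 0 0.2;0 0 0 0 0;0 0 0 0 0;0 0 0.02 0 0;0 0 0.04 0 0;0 0 0.04 0 0;0 0 0.03 0 0;0 0 0.02 0 0;0 0 0 0 0;0 0 0 0 0",
)

```text
time: 29.6
ee_pos: [0.5899, 0.0335, 0.3159]
eef_rot: [-0.096, 0.701, 0.096, 0.7]
ft_force: [0.2, 0.4, -0.1]
width: 0.0866
```

```bash
python3 -c "
from h import *
st()
c=cams.camera('wrist');cv2.imwrite('pics/w12.png',c['color'][:,:,::-1])
c=cams.camera('scene');cv2.imwrite('pics/s12.png',c['color'][:,:,::-1])"
```

```text
t 29.6 pos [0.5899 0.0335 0.3159] xax [-0.001 -0.    -1.   ] yaw_y 105.65 F [ 0.25  0.42 -0.07] T [0.086 0.021 0.002] w 0.0866 q [-0.529  0.235  0.484  1.445 -0.109  1.49   1.796]
```

View pics/w12.png

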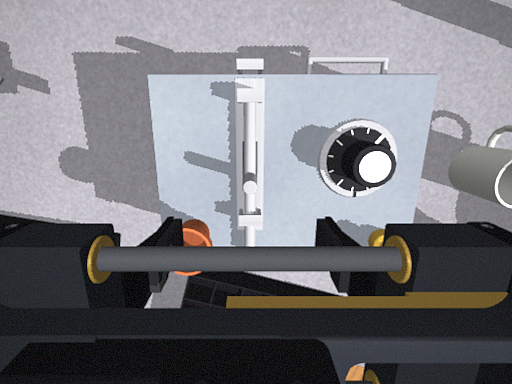

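View pics/s12.png

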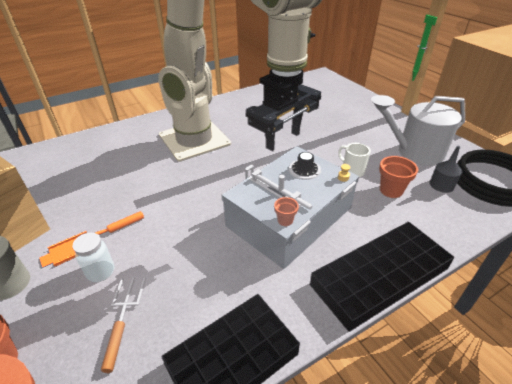

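```bash
python3 -c "
from h import *
c=cams.camera('wrist');p=ray(c,250,187,.192);print(p,np.dot(p[:2]-[.551,.0232],[.9632,.2687]))
from bench import ticket
print(ticket.close_job())"
```

```text
[0.58887192 0.03437322 0.192     ] 0.03948047835710586
the job is handed in; nothing more can be done
None
```

The strongbox is unlocked and the bolt is drawn fully back; I handed the job in at about 30 s, with the gripper open and clear above the box.

**Dial**
- It started at 2.85 rad. I turned it right to about 1.05–1.07 (number 2 is 1.047), then left to about 3.13–3.15 (number 6 is 3.142).
- On the slow last turn right it stopped at about 2.37 rad. The twist rose to about 0.25 N m, below the 0.45 limit. There my light 8 N grip began to slip on the knob, so I released it.

**Bolt**
- It slid freely with about 3 N of drag and never bore on the catch.
- It met its end stop at about 40 mm with roughly 12 N. The wrist camera measured 39.5 mm of travel after I let go.

**Last checks**
- After I let go, the wrist force was near zero.
- In the last camera pictures the bystanders I could see (pots, tap connector, mug, jar, trowel and fork) all looked to be where they began.
- One small disagreement: at number 2, the camera fit using the index mark and the arm's own yaw differed by about 0.02 rad. That is well inside the 0.12 rad tolerance.

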